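Hand out the cedar-ball dish, ring first

ROBOT

A 6-joint arm with a two-finger parallel gripper is mounted at the origin on the work surface. World frame = base frame: x ahead of the robot, y to its left, z up, the work surface at z = 0. Lengths are in m, angles in rad, forces in N, time in s.
With the tool pointing down it reaches from about 0.4 to 0.825 m from the base axis. Payload 7 kg.
Tool frame: the origin (TCP) lies at the very end of the fingers, on their centre line; the grasp point (between the pads) lies 19 mm behind it (bot.hold_point_z is the distance from the TCP to the grasp point, in m); z points along the fingers, y is the direction in which the jaws open and shut (so a half turn about z gives the same grasp; the last joint's range is limited). The gripper opens to 85 mm and grips with 20 to 120 N. Pads are 22 mm wide; open, the fingers measure 114 mm over their backs; the gripper's body (76 mm by 85 mm) begins 54 mm behind the grasp point. The pads swing forward as they close: fully open they stand 13 mm farther back than shut.
Start: joints at [1.44, 0.359, 0.012, 0, -1.224, -0.288], TCP at [0.275, 0.617, 0.231] pointing down, gripper open.
Joint ranges: [-3.07, 3.07], [-1.43, 2.12], [-1.02, 1.25], [-3.03, 1.67], [-3.05, -0], [-3.03, 3.03]. Speed limits (rad/s): [2.39, 2.39, 3.01, 3.14, 3.14, 3.14].

INTERFACE

Orientations are given as a rotation vector (axis times angle).
In Python, from station import bot gives the robot as it stands. The module is installed in compiled form; this text tells all that it offers.
- The arm moves only by the tool servo_tool, never from a script. Its argument "motion" is one flat list of numbers, 7 for each row, row after row: the opening in per cent of the stroke, from 0 (shut) to 100 (fully open), then the shift along the world's x, y, z in cm, then the turn, a rotation vector about the world's x, y, z in rad. A call has exactly 8 rows; each row is the pose to reach, as a shift and turn from the pose commanded when the call began; what a row does not reach only later rows make up. A row lasts 1/8 s, in which the tool goes at most 62.5 mm and 10.7 degrees, less where a joint would pass 70% of its speed; a pose out of reach is approached as far as the arm can. A call with a gripper value outside its range is refused whole. The fingers move at their own pace and stop on an object; the grip force is fixed at half the most. Time passes only in rows, so rows that repeat a pose let the fingers close, or fill a call up. It gives the time, the measured TCP pose, the force and the opening at its end, in the units of the state.
- bot.sense(): the state, without advancing time (a new reading comes with each control period).
- bot.camera(name): name is "side" or "top"; returns a dict with "color" (420x560x3 uint8, red, green, blue), "z_map" (420x560 float32, m along the optical axis (not along the pixel's ray), 0 where there is no reading), "K" (3x3 intrinsics, pixels), "dist_coeffs" ([k1, k2, p1, p2, k3] as OpenCV has them; the pictures are not rectified), "R" (3x3) and "t" (3): a world point X has camera coordinates R X + t. Camera axes: x right, y down, z forward; pixel columns grow to the right and rows downward; lengths in m; the calibration is good to about 2 mm. A picture is of the moment at which its call begins.
- bot.job_done(): hands the job in, once; it reports no verdict.
The state is a dict: "t": time; "joints": joint angles; "qvel": joint speeds; "tau": joint torques, N m; "eef_pos": TCP position; "eef_rot": TCP orientation; "wrist_force": force on the tool from outside, world axes, zero at the start; "ft_torque": the same for the moment, N m; "grip_width": finger opening in m.
Only numpy, scipy, OpenCV 4.12 (cv2) and the standard library are available. Lean on these libraries where they do the work, as an engineer would, in place of code of your own. Each camera call takes 0.05 s, during which the arm holds its last target.

TASK

Two alike enamelled dishes stand on the shoe-cupboard shelf with their finger rings sideways, one to each side: one has a loose cedar ball in it, the other a tin of polish. Lift the dish with the ball a good 10 cm clear of the shelf and turn it a quarter turn, to the left or right as it needs, so that its finger ring points straight out over the shelf's front edge (the edge away from the robot); keep the dish level and the ball in its middle all the while, and leave everything else where it is. Finish still holding the dish up there over its place, steady, so that I can take it by the ring.

Things in the scene. Friction and masses are not known exactly. Their poses are not given: they have to be found in the camera images.
- dish_a: Shallow white enamelled tin dish, about 0.24 kg, blue rim 139 mm across, 21 mm high; origin: centre of its underside, z up. Dished inside: 5 mm above the underside at the middle, 1 mm higher 20 mm out, 4 mm at 40 mm; a ball rolls off the middle if it leans or jerks. Fixed wire bail in its y-z plane, 109 mm high; finger ring on the rim at +x. Ring starts roughly to the robot's left (+y).
- dish_b: Shallow white enamelled tin dish, about 0.24 kg, blue rim 139 mm across, 21 mm high; origin: centre of its underside, z up. Dished inside: 5 mm above the underside at the middle, 1 mm higher 20 mm out, 4 mm at 40 mm; a ball rolls off the middle if it leans or jerks. Fixed wire bail in its y-z plane, 109 mm high; finger ring on the rim at +x. Ring starts roughly to the robot's right (-y).
- ball: loose cedar wood ball, 38 mm diameter, about 14 g, origin at its centre; starts at the middle of one of the two dishes, either one, its centre then 24 mm above the dish's underside
- polish_tin: closed round tin of shoe polish, black with a brass disc on the lid, 54 mm diameter, 22 mm high, about 90 g, origin at the centre of its underside; lies in the dish that does not hold the ball
- dish_a_mid (a point): where the ball's centre is when it rests at the middle of dish_a: 24 mm above its underside, on its axis
- dish_a_grip (a point): centre of dish_a's beech grip, at the top of its bail, 100 mm above its underside, straight over the middle; axes as the dish's. Flat-sided: 60 mm long (y), 14 mm thick (x, pinched this way), 18 mm high; the bail is rigid, so the dish follows the grip
- dish_a_ring (a point): centre of dish_a's finger ring, 83 mm out from the dish's axis along its +x, 21 mm above its underside; a blue upright loop 34 mm across with a thumb plate on top, reaching 100 mm from the dish's axis
- dish_b_mid (a point): where the ball's centre is when it rests at the middle of dish_b: 24 mm above its underside, on its axis
- dish_b_grip (a point): centre of dish_b's beech grip, at the top of its bail, 100 mm above its underside, straight over the middle; axes as the dish's. Flat-sided: 60 mm long (y), 14 mm thick (x, pinched this way), 18 mm high; the bail is rigid, so the dish follows the grip
- dish_b_ring (a point): centre of dish_b's finger ring, 83 mm out from the dish's axis along its +x, 21 mm above its underside; a blue upright loop 34 mm across with a thumb plate on top, reaching 100 mm from the dish's axis
- front_edge (a point): point on the shelf's top 150 mm inside the middle of its front edge, the long edge furthest from the robot; its x axis points straight out over that edge (world +x), z up; it never moves
- tree_left: lacquered mahogany shoe tree with brass tube and knob, 280 mm long, 80 mm wide, 86 mm high, lying along its x; origin under it; to the robot's left; not to be moved
- tree_right: the other shoe tree of the pair, same size; origin under it; to the robot's left; not to be moved
- shoehorn: long tortoiseshell-effect plastic shoehorn, 420 mm by 40 mm, 12 mm high, along its x; origin under its middle; lies across the shelf beyond the dishes; not to be moved
- stretcher: chrome shoe stretcher with a T-shaped turning key, 300 mm long, 66 mm wide, 50 mm high, along its x (key at -x); origin under it; to the robot's right; not to be moved
- shoe_brush: beech shoe brush with dark bristles, 150 by 52 mm, 40 mm high; origin under its centre; beyond the dishes; not to be moved

How it is judged:
At the end, for the whole second after the job is handed in: Ball's dish held in the gripper, underside over 90 mm above the shelf, within 0.30 m of its start, level within 0.10 rad, ring pointing out over the front edge within 0.25 rad, at rest; ball within 15 mm of the dish's middle, still; all other listed things within 20 mm of their starts (((distance between ball and dish_a_mid below 0.015 m and linear speed of ball below 0.05 m/s and height (world z) of dish_a above 0.09 m and distance of dish_a from where it was at the start of the episode below 0.3 m and angle between dish_a's own z axis and vertical below 0.1 rad and angle between the x axis of dish_a and the x axis of front_edge, either way round below 0.25 rad and x of front_edge in the frame of dish_a above 0 m and contact force between dish_a and the fingers above 0.5 N and linear speed of dish_a below 0.03 m/s and angular speed of dish_a below 0.2 rad/s and distance of dish_b from where it was at the start of the episode below 0.02 m) or (distance between ball and dish_b_mid below 0.015 m and linear speed of ball below 0.05 m/s and height (world z) of dish_b above 0.09 m and distance of dish_b from where it was at the start of the episode below 0.3 m and angle between dish_b's own z axis and vertical below 0.1 rad and angle between the x axis of dish_b and the x axis of front_edge, either way round below 0.25 rad and x of front_edge in the frame of dish_b above 0 m and contact force between dish_b and the fingers above 0.5 N and linear speed of dish_b below 0.03 m/s and angular speed of dish_b below 0.2 rad/s and distance of dish_a from where it was at the start of the episode below 0.02 m)) and distance of each of tree_left, tree_right, shoehorn, stretcher, shoe_brush, polish_tin from where it was at the start of the episode below 0.02 m); the arm keeps its last pose, push and grip.
It fails at once if the ball rolls more than 30 mm from the middle of its dish (distance between ball and dish_a_mid above 0.03 m and distance between ball and dish_b_mid above 0.03 m).
It fails at once if a dish leans more than 0.25 rad (angle between any of dish_a, dish_b's own z axis and vertical above 0.25 rad).
It fails at once if the dish without the ball is moved more than 20 mm ((distance between ball and dish_a_mid above 0.07 m and distance of dish_a from where it was at the start of the episode above 0.02 m) or (distance between ball and dish_b_mid above 0.07 m and distance of dish_b from where it was at the start of the episode above 0.02 m)).
It fails at once if a shoe tree, the shoehorn, the stretcher, the brush or the polish tin is moved more than 20 mm (distance of any of tree_left, tree_right, shoehorn, stretcher, shoe_brush, polish_tin from where it was at the start of the episode above 0.02 m).
It also fails if it takes over 40 s, if anything falls off the work surface, if the arm or the gripper's body presses on something with over 40 N, if the wrist force passes 120 N, or if a joint passes its speed limit or range.

## Working session

There is one attempt and no reset: what is moved stays moved. The work goes in short steps, Python scripts to look and compute and a tool call to move; the robot and the scene stay as the last step left them, time stands still between calls to the robot, and variables do not carry over. Pictures are saved under pics/ and viewed, and the job is handed in when it is done.

Besides the shell and the picture viewer there is one more tool, called after "Emit:" as name(argument=value, ...), one argument or row to a line, values as JSON. servo_tool: Moves the arm, as the interface text tells. Its arguments: {"type":"object","properties":{"motion":{"type":"array","items":{"type":"number"}}},"required":["motion"]}

```bash
mkdir -p pics; python3 - <<'E'
from station import bot
import cv2,numpy as np
s=bot.sense(); print({k:np.round(v,3).tolist() for k,v in s.items()}, bot.hold_point_z)
for n in("top","side"):
    c=bot.camera(n); cv2.imwrite(f"pics/{n}0.png",c["color"][:,:,::-1]); np.savez(f"{n}0.npz",**c)
    print(n,c["K"].tolist(),c["dist_coeffs"],np.round(c["R"],3).tolist(),c["t"])
E
```

```text
{'t': 0.0, 'joints': [1.44, 0.359, 0.011, -0.0, -1.224, -0.288], 'qvel': [-0.001, -0.001, 0.0, 0.001, -0.001, 0.001], 'tau': [0.001, -58.332, 29.343, 6.937, -0.006, 0.0], 'eef_pos': [0.274, 0.616, 0.23], 'eef_rot': [3.071, -0.653, -0.0], 'wrist_force': [-0.454, -0.012, 0.211], 'ft_torque': [0.018, -0.01, -0.003], 'grip_width': 0.085} 0.0187
top [[416.6417768515372, 0.0, 283.16665547298754], [0.0, 416.6417768515372, 203.5147200176847], [0.0, 0.0, 1.0]] [-0.07964403  0.          0.          0.          0.        ] [[-0.024, -1.0, 0.003], [-0.973, 0.022, -0.229], [0.228, -0.008, -0.974]] [0.03823172 0.6504389  1.08384157]
side [[424.25307471201614, 0.0, 283.25609525010935], [0.0, 424.25307471201614, 212.79291102211272], [0.0, 0.0, 1.0]] [-0.06871191  0.          0.          0.          0.        ] [[0.99, -0.141, -0.009], [-0.114, -0.762, -0.637], [0.083, 0.631, -0.771]] [-0.63488195  0.15022176  1.14892488]
```

View pics/top0.png

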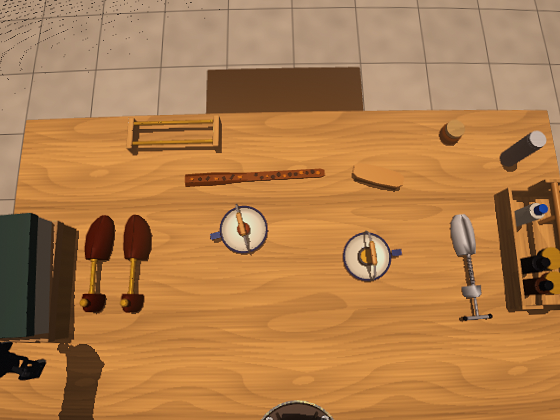

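View pics/side0.png

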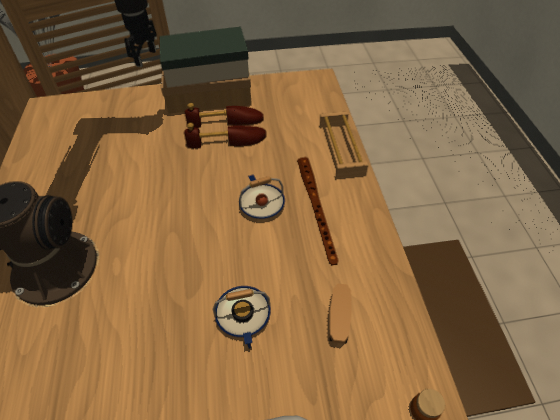

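The ball (reddish-brown) is in the left dish, whose centre is near (243,230) in the top view with its ring at (215,237). The right dish holds the black and brass tin. I'll enlarge both views.

```bash
cat > h.py <<'E'
import numpy as np,cv2
def load(n): return dict(np.load(n))
def ray(c,px):
    p=cv2.undistortPoints(np.array([[px]],float),c["K"],c["dist_coeffs"])[0,0]
    d=c["R"].T@np.array([p[0],p[1],1]); o=-c["R"].T@c["t"]; return o,d
def atz(c,px,z):
    o,d=ray(c,px); return o+d*(z-o[2])/d[2]
def dep(c,px):
    o,d=ray(c,px); return o+d*c["z_map"][int(round(px[1])),int(round(px[0]))]
def tri(c1,p1,c2,p2):
    o1,d1=ray(c1,p1);o2,d2=ray(c2,p2)
    s=np.linalg.lstsq(np.c_[d1,-d2],o2-o1,rcond=None)[0]
    a=o1+s[0]*d1;b=o2+s[1]*d2; return (a+b)/2,np.linalg.norm(a-b)
def proj(c,X):
    return cv2.projectPoints(np.atleast_2d(np.array(X,float)),cv2.Rodrigues(c["R"])[0],c["t"],c["K"],c["dist_coeffs"])[0][:,0]
E
python3 - <<'E'
import cv2
a=cv2.imread("pics/top0.png")[185:275,190:310]; b=cv2.imread("pics/side0.png")[160:235,220:320]
cv2.imwrite("pics/t0z.png",cv2.resize(a,None,fx=6,fy=6,interpolation=cv2.INTER_CUBIC))
cv2.imwrite("pics/s0z.png",cv2.resize(b,None,fx=8,fy=8,interpolation=cv2.INTER_CUBIC))
E
```

```text
(no output)
```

View pics/t0z.png

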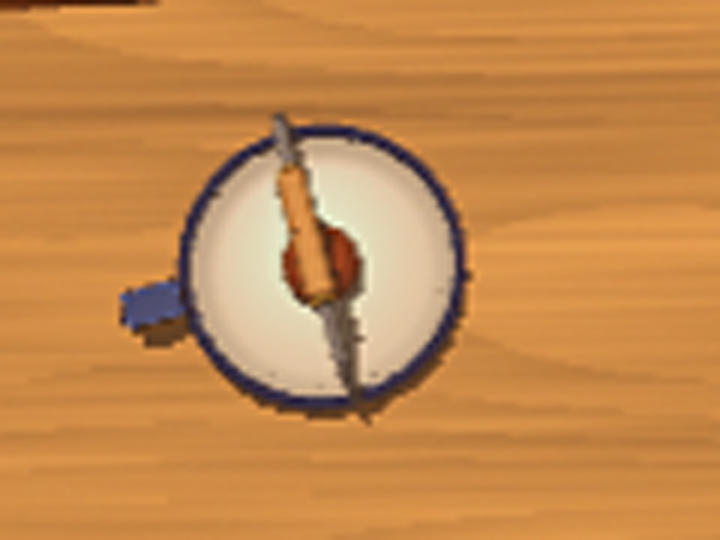

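View pics/s0z.png

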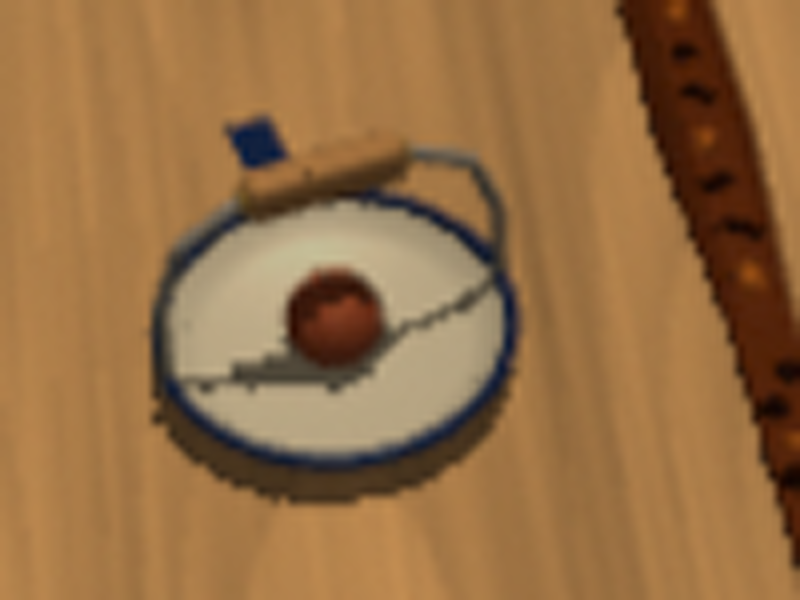

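The dish in the top crop has its rim centre at about (324,269), its grip from (292,172) to (318,298), and its ring plate at (152,305). In the side crop the rim centre is (337,330), the grip centre (325,175) and the ring plate (257,142). Next I'll turn these into positions.

```bash
python3 - <<'E'
from h import *
T=load("top0.npz");S=load("side0.npz")
t=lambda u,v:((u+.5)/6-.5+190,(v+.5)/6-.5+185)
s=lambda u,v:((u+.5)/8-.5+220,(v+.5)/8-.5+160)
for n,p in dict(c=t(324,269),L=t(182,269),R=t(467,269),U=t(324,127),D=t(324,411)).items(): print('top rim',n,atz(T,p,.021).round(4))
for n,p in dict(c=s(337,330),L=s(155,330),R=s(518,330),U=s(337,195),D=s(337,467)).items(): print('side rim',n,atz(S,p,.021).round(4))
print('grip tri',tri(T,t(304,237),S,s(325,177)))
for p in[t(292,172),t(318,298),t(304,237)]: print('grip top z.109',atz(T,p,.109).round(4),dep(T,p).round(4))
for p in[s(245,200),s(405,148),s(325,175)]: print('grip side z.1',atz(S,p,.1).round(4),dep(S,p).round(4))
print('ring tri',tri(T,t(152,305),S,s(257,142)), atz(T,t(152,305),.039),atz(S,s(257,142),.039))
print('ball',atz(S,s(335,317),.024))
# shape pca of blue? grip top face via depth
o=[];
for v in range(195,250):
  for u in range(220,265):
    X=dep(T,(u,v))
    if .08<X[2]<.125:o.append(X)
o=np.array(o);print(len(o),o.mean(0),o.min(0),o.max(0));w,V=np.linalg.eigh(np.cov(o[:,:2].T));print(V[:,1],np.degrees(np.arctan2(*V[::-1,1])),np.sqrt(w*12))
E
```

```text
top rim c [0.59   0.1383 0.021 ]
top rim L [0.5915 0.2065 0.021 ]
top rim R [0.5885 0.0697 0.021 ]
top rim U [0.6598 0.1381 0.021 ]
top rim D [0.5218 0.1385 0.021 ]
side rim c [0.5959 0.1371 0.021 ]
side rim L [0.5284 0.1473 0.021 ]
side rim R [0.6628 0.127  0.021 ]
side rim U [0.6034 0.2062 0.021 ]
side rim D [0.5887 0.0717 0.021 ]
grip tri (array([0.59356713, 0.14063133, 0.09913755]), np.float64(0.00452216666697399))
grip top z.109 [0.6191 0.1446 0.109 ] [0.6205 0.1453 0.1028]
grip top z.109 [0.5619 0.1331 0.109 ] [0.5629 0.1337 0.1028]
grip top z.109 [0.5895 0.1393 0.109 ] [0.5892 0.1391 0.1105]
grip side z.1 [0.5664 0.1336 0.1   ] [0.5664 0.1314 0.1023]
grip side z.1 [0.6257 0.1506 0.1   ] [0.6252 0.1453 0.1054]
grip side z.1 [0.5958 0.1415 0.1   ] [0.5954 0.1333 0.1086]
ring tri (array([0.5729187 , 0.21769035, 0.04234624]), np.float64(0.003954071820037193)) [0.57147397 0.21785668 0.039     ] [0.57493563 0.22164245 0.039     ]
ball [0.59567268 0.14101825 0.024     ]
170 [0.58896274 0.13779509 0.1035069 ] [0.53388459 0.12305242 0.08083803] [0.65114603 0.15364829 0.11311214]
[-0.96914346 -0.24649736] -165.72965984696887 [0.01247658 0.09914398]
```

```bash
python3 - <<'E'
from h import *
T=load("top0.npz")
h,w=420,560
P=np.array([[dep(T,(u,v)) for u in range(0,w,3)] for v in range(150,h,3)]).reshape(-1,3)
for y0 in np.arange(0.0,0.8,.1):
  for x0 in np.arange(.1,.8,.1):
    m=(P[:,1]>=y0)&(P[:,1]<y0+.1)&(P[:,0]>=x0)&(P[:,0]<x0+.1)
    if m.any() and P[m,2].max()>.05: print(round(y0,1),round(x0,1),'zmax',P[m,2].max().round(3),'miny of high',P[m&(P[:,2]>.1),1].min() if (m&(P[:,2]>.1)).any() else None)
for p in [(25,220),(25,330),(50,280),(65,280)]: print(p,dep(T,p).round(3))
E
```

```text
0.0 0.3 zmax 1.204 miny of high 0.032810392307086655
0.1 0.5 zmax 0.11 miny of high 0.13193923129495075
0.1 0.6 zmax 0.112 miny of high 0.13969976640918347
0.4 0.3 zmax 0.089 miny of high None
0.4 0.4 zmax 0.063 miny of high None
0.4 0.5 zmax 0.059 miny of high None
0.5 0.2 zmax 0.393 miny of high 0.5474124038975907
0.5 0.3 zmax 0.381 miny of high 0.5889834698051903
0.5 0.4 zmax 0.065 miny of high None
0.5 0.5 zmax 0.055 miny of high None
0.6 0.2 zmax 0.302 miny of high 0.6205887087547195
0.6 0.3 zmax 0.283 miny of high 0.6334556615055795
0.6 0.4 zmax 0.224 miny of high 0.6357390408880941
0.6 0.5 zmax 0.224 miny of high 0.6362868422935803
0.6 0.6 zmax 0.22 miny of high 0.6398322901639033
0.7 0.2 zmax 0.116 miny of high 0.7027914702983453
0.7 0.3 zmax 0.224 miny of high 0.7004282765723646
0.7 0.4 zmax 0.224 miny of high 0.7000468263415944
0.7 0.5 zmax 0.223 miny of high 0.7005730226774207
0.7 0.6 zmax 0.222 miny of high 0.7029012101458516
(25, 220) [0.589 0.663 0.223]
(25, 330) [0.326 0.637 0.222]
(50, 280) [0.448 0.645 0.115]
(65, 280) [0.452 0.642 0.04 ]
```

Emit:
servo_tool(
  motion=[100,1,-5,1,0,0,0.08,100,2,-10,2,0,0,0.16,100,3,-15,3,0,0,0.24,100,4,-20,3,0,0,0.32,100,5.5,-25,3,0,0,0.4,100,8,-29,3,0,0,0.48,100,11,-33,3,0,0,0.56,100,14,-37,3,0,0,0.65],
)

```text
t: 1.1
eef_pos: [0.4149, 0.2452, 0.2614]
eef_rot: [-3.12, -0.368, -0.0]
wrist_force: [0.9, 0.4, -0.1]
grip_width: 0.0854
```

Emit:
servo_tool(
  motion=[100,3,-2,-1,0,0,0,100,6,-4,-2,0,0,0,100,9,-6,-3,0,0,0,100,12,-8,-4,0,0,0,100,15,-9.5,-5,0,0,0,100,17.8,-10.6,-6.5,0,0,0,100,17.8,-10.6,-6.5,0,0,0,100,17.8,-10.6,-6.5,0,0,0],
)

```text
t: 2.1
eef_pos: [0.5921, 0.1405, 0.196]
eef_rot: [3.12, 0.362, -0.001]
wrist_force: [1.0, 0.5, -0.1]
grip_width: 0.0856
```

```bash
cat > look.py <<'E'
import sys,cv2,numpy as np
from station import bot
n=sys.argv[1]
for c0,(a,b,c,d) in dict(top=(170,285,180,320),side=(110,240,180,320)).items():
    c=bot.camera(c0); np.savez(f"{c0}{n}.npz",**c)
    if c0=='top': a,b,cc,d=170,285,180,320
    else: a,b,cc,d=110,240,180,320
    cv2.imwrite(f"pics/{c0}{n}.png",cv2.resize(c["color"][a:b,cc:d,::-1],None,fx=4,fy=4,interpolation=cv2.INTER_CUBIC))
s=bot.sense(); print({k:np.round(s[k],4).tolist() for k in('t','joints','eef_pos','eef_rot','wrist_force','grip_width')})
E
python3 look.py 1
```

```text
{'t': 2.2, 'joints': [0.5544, 0.2743, -0.1903, -0.0, -1.1055, 1.2482], 'eef_pos': [0.5921, 0.141, 0.1969], 'eef_rot': [-3.1202, -0.3633, -0.0009], 'wrist_force': [-0.8862, 0.6071, 0.042], 'grip_width': 0.0851}
```

View pics/top1.png

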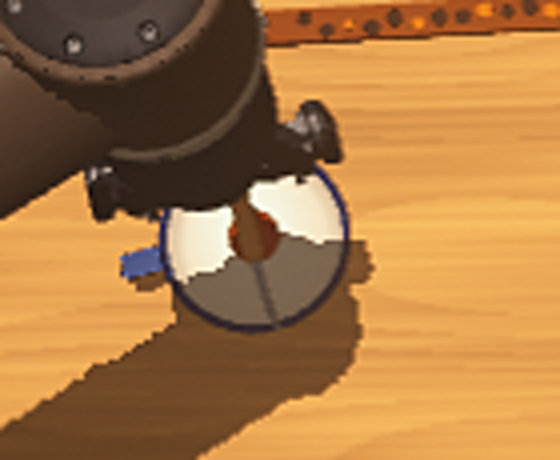

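View pics/side1.png

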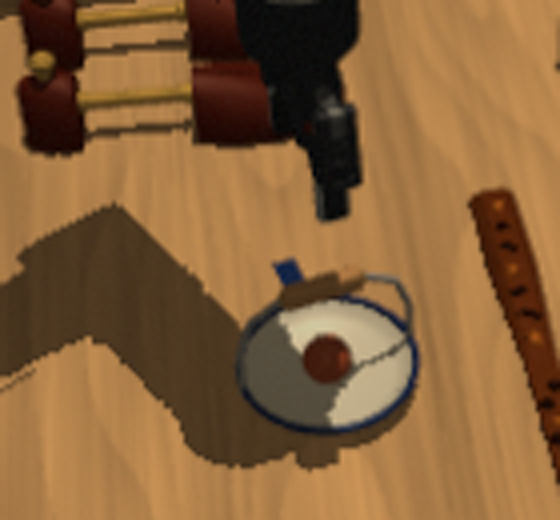

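Emit:
servo_tool(
  motion=[100,0,0,-1.5,0,0,0,100,0,0,-3,0,0,0,100,0,0,-4.5,0,0,0,100,0,0,-6,0,0,0,100,0,0,-7,0,0,0,100,0,0,-8,0,0,0,100,0,0,-8,0,0,0,100,0,0,-8,0,0,0],
)

```text
t: 3.2
eef_pos: [0.5928, 0.1407, 0.1167]
eef_rot: [-3.121, -0.362, -0.001]
wrist_force: [-0.8, 0.8, -0.5]
grip_width: 0.0859
```

```bash
python3 look.py 2
```

```text
{'t': 3.3, 'joints': [0.5534, 0.3465, -0.287, 0.0002, -0.9362, 1.2486], 'eef_pos': [0.5929, 0.1408, 0.1169], 'eef_rot': [-3.1203, -0.3625, -0.0016], 'wrist_force': [-0.1401, 0.6061, 0.0872], 'grip_width': 0.0856}
```

View pics/top2.png

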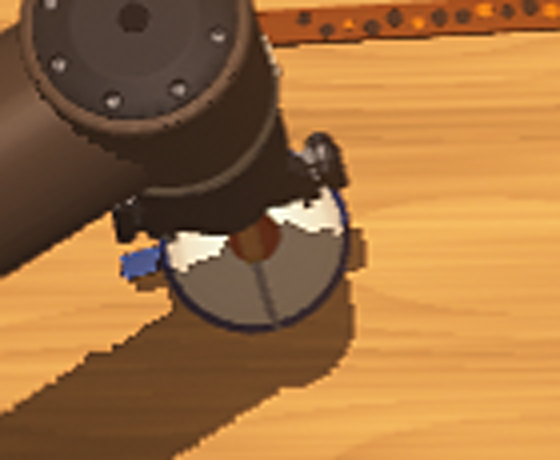

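View pics/side2.png

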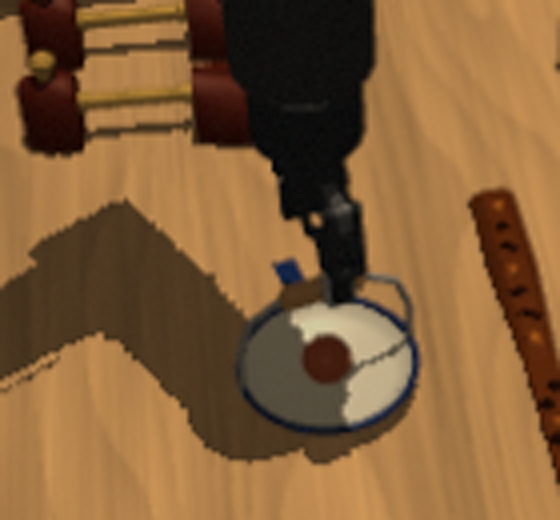

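```bash
python3 - <<'E'
from h import *
for n in('1','2'):
    T=load(f"top{n}.npz");S=load(f"side{n}.npz")
    eef=np.array([.5921,.141,.1969] if n=='1' else [.5929,.1408,.1169])
    a=np.radians(-76.8); d=np.array([np.cos(a),np.sin(a)]);e=np.array([-d[1],d[0]])
    P=np.array([dep(T,(u,v)) for v in range(170,285) for u in range(180,320)])
    m=(P[:,2]>eef[2]-.01)&(P[:,2]<eef[2]+.1)
    q=P[m]; r=q[:,:2]-eef[:2]; A=r@d;B=r@e
    k=(abs(A)<.075)&(abs(B)<.05); A,B,Z=A[k],B[k],q[k,2]
    for z0 in np.arange(-.01,.1,.01):
        kk=(Z>eef[2]+z0)&(Z<=eef[2]+z0+.01)
        if kk.sum()>4:
            for sg in(-1,1):
                k2=kk&(sg*A>.02)
                if k2.sum()>2: print(n,'T',round(z0,2),sg,k2.sum(),'A',np.percentile(A[k2],[2,98]).round(4),'B',np.percentile(B[k2],[2,98]).round(4))
    # side
    P=np.array([dep(S,(u,v)) for v in range(110,240) for u in range(180,320)])
    q=P[(P[:,2]>eef[2]-.01)&(P[:,2]<eef[2]+.07)];r=q[:,:2]-eef[:2];A=r@d;B=r@e
    k=(abs(A)<.09)&(abs(B)<.05);A,B,Z=A[k],B[k],q[k,2]
    for z0 in np.arange(-.01,.07,.01):
        kk=(Z>eef[2]+z0)&(Z<=eef[2]+z0+.01)&(A>.02)
        if kk.sum()>2: print(n,'S',round(z0,2),kk.sum(),'A',np.percentile(A[kk],[2,98]).round(4),'B',np.percentile(B[kk],[2,98]).round(4),B[kk].mean().round(4))
E
```

```text
1 T 0.02 -1 5 A [-0.0538 -0.0421] B [-0.0137 -0.0095]
1 T 0.02 1 5 A [0.0466 0.0521] B [-0.0131 -0.0091]
1 T 0.03 -1 3 A [-0.0484 -0.0429] B [-0.0129 -0.0129]
1 T 0.03 1 3 A [0.0442 0.0471] B [-0.0136 -0.0132]
1 T 0.05 -1 7 A [-0.0601 -0.045 ] B [-0.0152 -0.0084]
1 T 0.05 1 11 A [0.044  0.0586] B [-0.0144  0.0039]
1 T 0.06 -1 34 A [-0.0699 -0.047 ] B [-0.0144  0.0005]
1 T 0.06 1 38 A [0.0453 0.0744] B [-0.0151  0.0042]
1 T 0.07 -1 16 A [-0.0706 -0.0315] B [-0.0191 -0.0103]
1 T 0.07 1 35 A [0.0301 0.0738] B [-0.0189  0.0066]
1 T 0.08 -1 11 A [-0.0693 -0.0312] B [-0.0194 -0.0135]
1 T 0.08 1 24 A [0.0255 0.0719] B [-0.0195  0.0037]
1 T 0.09 -1 7 A [-0.0639 -0.0507] B [-0.0139 -0.0064]
1 T 0.09 1 18 A [0.029  0.0716] B [-0.0181  0.0064]
1 S 0.01 8 A [0.0464 0.0503] B [-0.0074  0.0122] 0.0011
1 S 0.02 18 A [0.0467 0.0561] B [-0.0093  0.0117] -0.0007
1 S 0.03 30 A [0.048  0.0578] B [-0.0099  0.0124] 0.0002
1 S 0.04 12 A [0.0423 0.0575] B [-0.009   0.0062] -0.0038
1 S 0.06 54 A [0.0424 0.0759] B [-0.0122  0.0122] -0.0019
2 T 0.02 -1 3 A [-0.0516 -0.0437] B [-0.0134 -0.0091]
2 T 0.02 1 3 A [
[... 258 characters left out ...]
28 A [-0.0705 -0.0469] B [-0.0154 -0.0004]
2 T 0.06 1 29 A [0.0465 0.0741] B [-0.0151  0.0037]
2 T 0.07 -1 9 A [-0.0717 -0.0402] B [-0.0171 -0.0116]
2 T 0.07 1 26 A [0.029  0.0728] B [-0.0193  0.0107]
2 T 0.08 -1 5 A [-0.0698 -0.0348] B [-0.0195 -0.0136]
2 T 0.08 1 23 A [0.028  0.0718] B [-0.0193  0.0031]
2 T 0.09 -1 7 A [-0.0674 -0.0552] B [-0.0147 -0.0099]
2 T 0.09 1 15 A [0.029  0.0708] B [-0.0189  0.0084]
2 S 0.01 3 A [0.0477 0.0502] B [-0.0066  0.0071] -0.0013
2 S 0.02 21 A [0.0457 0.057 ] B [-0.0098  0.0083] -0.0018
2 S 0.03 17 A [0.0475 0.0584] B [-0.0091  0.0087] -0.0004
2 S 0.04 9 A [0.0431 0.0567] B [-0.0093  0.0056] -0.0038
2 S 0.06 41 A [0.0403 0.0741] B [-0.0118  0.0122] -0.0018
```

Emit:
servo_tool(
  motion=[100,0,0,-1,0,0,0,100,0,0,-2,0,0,0,100,0,0,-3,0,0,0,100,0,0,-3.5,0,0,0,80,0,0,-3.5,0,0,0,60,0,0,-3.5,0,0,0,45,0,0,-3.5,0,0,0,35,0,0,-3.5,0,0,0],
)

```text
t: 4.3
eef_pos: [0.5927, 0.1407, 0.0816]
eef_rot: [-3.12, -0.362, -0.001]
wrist_force: [0.0, -0.1, 0.4]
grip_width: 0.0297
```

```bash
python3 look.py 3
```

```text
{'t': 4.4, 'joints': [0.5535, 0.3848, -0.3235, 0.0, -0.8621, 1.2486], 'eef_pos': [0.5926, 0.1407, 0.0815], 'eef_rot': [-3.1205, -0.3624, -0.0006], 'wrist_force': [-0.7089, -0.3765, -0.3428], 'grip_width': 0.0296}
```

View pics/side3.png

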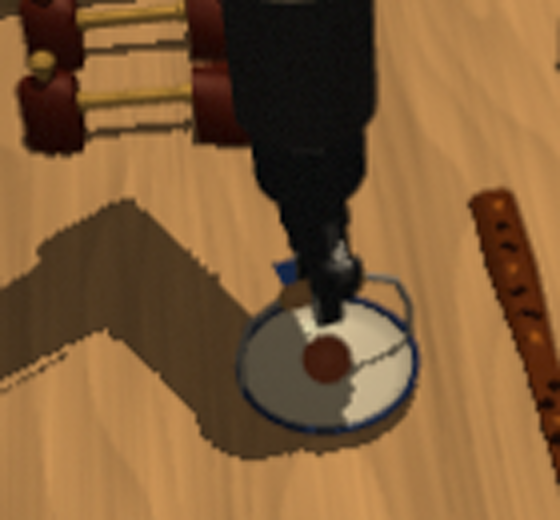

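View pics/top3.png

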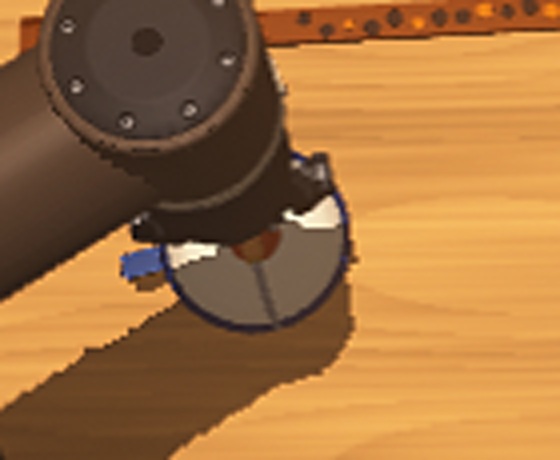

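The fingers straddle the grip near its middle at (328,290) in the side crop, and neither the dish nor the ball has moved. Now I'll close gently.

Emit:
servo_tool(
  motion=[31,0,0,0,0,0,0,28,0,0,0,0,0,0,25,0,0,0,0,0,0,22,0,0,0,0,0,0,20,0,0,0,0,0,0,18,0,0,0,0,0,0,16,0,0,0,0,0,0,15,0,0,0,0,0,0],
)

```text
t: 5.4
eef_pos: [0.5923, 0.1406, 0.0812]
eef_rot: [3.121, 0.362, -0.001]
wrist_force: [-0.8, -1.2, -0.2]
grip_width: 0.0137
```

Emit:
servo_tool(
  motion=[12,0,0,0,0,0,0,8,0,0,0,0,0,0,0,0,0,0,0,0,0,0,0,0,0,0,0,0,0,0,0,0,0,0,0,0,0,0,0,0,0,0,0,0,0,0,0,0,0,0,0,0,0,0,0,0],
)

```text
t: 6.4
eef_pos: [0.5925, 0.1406, 0.0813]
eef_rot: [3.121, 0.362, -0.0]
wrist_force: [-1.4, -1.5, 2.0]
grip_width: 0.0128
```

```bash
python3 look.py 4
```

```text
{'t': 6.5, 'joints': [0.5534, 0.385, -0.3236, 0.0, -0.8622, 1.2486], 'eef_pos': [0.5925, 0.1406, 0.0813], 'eef_rot': [3.1206, 0.3623, -0.0001], 'wrist_force': [-1.7224, -0.8902, 1.9634], 'grip_width': 0.013}
```

View pics/side4.png

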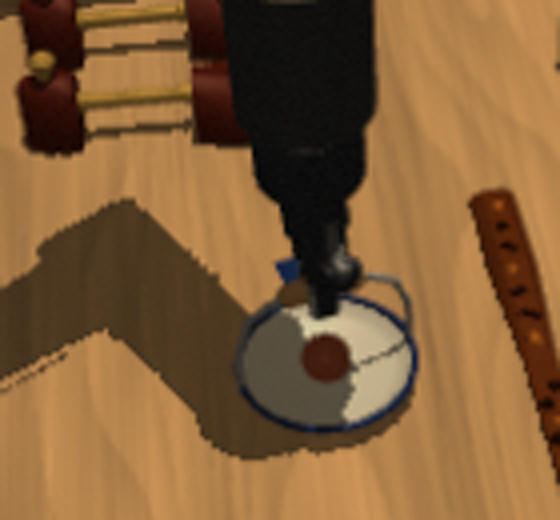

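The grip is held at 13 mm and the ball is at (325,358) in the crop, still in the middle. I'll lift slowly.

Emit:
servo_tool(
  motion=[0,0,0,0.1,0,0,0,0,0,0,0.3,0,0,0,0,0,0,0.6,0,0,0,0,0,0,1.0,0,0,0,0,0,0,1.4,0,0,0,0,0,0,1.7,0,0,0,0,0,0,1.9,0,0,0,0,0,0,2.0,0,0,0],
)

```text
t: 7.5
eef_pos: [0.5925, 0.1407, 0.1014]
eef_rot: [-3.121, -0.362, -0.0]
wrist_force: [0.1, 0.4, -2.6]
grip_width: 0.0129
```

```bash
python3 look.py 5
```

```text
{'t': 7.6, 'joints': [0.5535, 0.3628, -0.3035, -0.0, -0.9044, 1.2485], 'eef_pos': [0.5925, 0.1407, 0.1014], 'eef_rot': [-3.1206, -0.3623, -0.0001], 'wrist_force': [0.9841, 0.0588, -3.1367], 'grip_width': 0.0132}
```

View pics/side5.png

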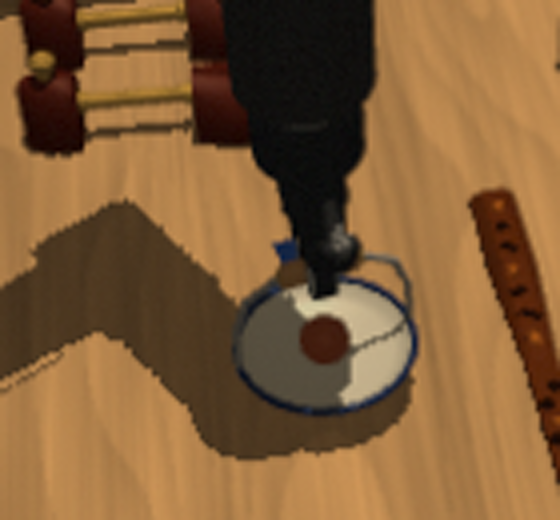

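Emit:
servo_tool(
  motion=[0,0,0,0.2,0,0,0,0,0,0,0.7,0,0,0,0,0,0,1.5,0,0,0,0,0,0,2.4,0,0,0,0,0,0,3.3,0,0,0,0,0,0,4.1,0,0,0,0,0,0,4.7,0,0,0,0,0,0,5,0,0,0],
)

```text
t: 8.6
eef_pos: [0.5926, 0.1407, 0.1518]
eef_rot: [-3.12, -0.362, -0.001]
wrist_force: [0.1, -0.1, -3.1]
grip_width: 0.0131
```

Emit:
servo_tool(
  motion=[0,0,0,0.2,0,0,0,0,0,0,0.7,0,0,0,0,0,0,1.5,0,0,0,0,0,0,2.4,0,0,0,0,0,0,3.2,0,0,0,0,0,0,3.9,0,0,0,0,0,0,4.3,0,0,0,0,0,0,4.5,0,0,0],
)

```text
t: 9.6
eef_pos: [0.5925, 0.1407, 0.1965]
eef_rot: [-3.121, -0.362, -0.0]
wrist_force: [0.0, 0.4, -3.3]
grip_width: 0.0128
```

```bash
python3 look.py 6
```

```text
{'t': 9.7, 'joints': [0.5535, 0.2755, -0.1898, -0.0, -1.1054, 1.2485], 'eef_pos': [0.5925, 0.1406, 0.1964], 'eef_rot': [-3.1206, -0.3623, -0.0], 'wrist_force': [-0.6791, -0.4026, -3.5885], 'grip_width': 0.0135}
```

View pics/side6.png

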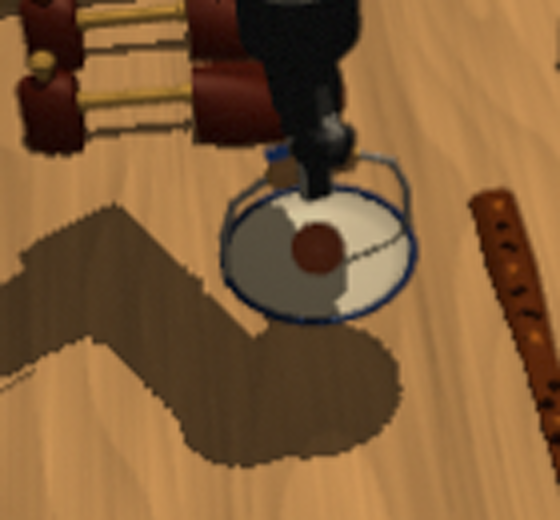

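View pics/top6.png

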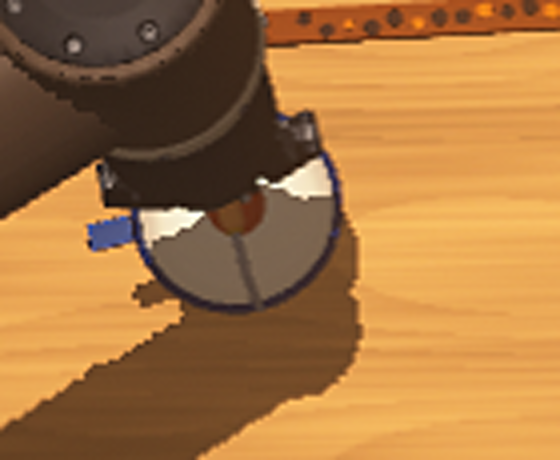

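Emit:
servo_tool(
  motion=[0,0,0,0,0,0,-0.01,0,0,0,0,0,0,-0.03,0,0,0,0,0,0,-0.07,0,0,0,0,0,0,-0.12,0,0,0,0,0,0,-0.17,0,0,0,0,0,0,-0.22,0,0,0,0,0,0,-0.27,0,0,0,0,0,0,-0.32],
)

```text
t: 10.7
eef_pos: [0.5924, 0.1406, 0.1961]
eef_rot: [3.138, -0.143, -0.0]
wrist_force: [-0.4, 0.5, -2.5]
grip_width: 0.0125
```

Emit:
servo_tool(
  motion=[0,0,0,0,0,0,-0.05,0,0,0,0,0,0,-0.1,0,0,0,0,0,0,-0.15,0,0,0,0,0,0,-0.2,0,0,0,0,0,0,-0.25,0,0,0,0,0,0,-0.29,0,0,0,0,0,0,-0.31,0,0,0,0,0,0,-0.32],
)

```text
t: 11.7
eef_pos: [0.5925, 0.1406, 0.1962]
eef_rot: [3.076, -0.638, -0.0]
wrist_force: [-0.1, -1.2, -3.2]
grip_width: 0.0128
```

```bash
python3 look.py 7
```

```text
{'t': 11.8, 'joints': [0.5534, 0.2757, -0.1899, 0.0, -1.1052, 0.6085], 'eef_pos': [0.5925, 0.1406, 0.1962], 'eef_rot': [3.0761, -0.6378, -0.0001], 'wrist_force': [-0.2673, -0.7296, -3.0765], 'grip_width': 0.0131}
```

View pics/side7.png

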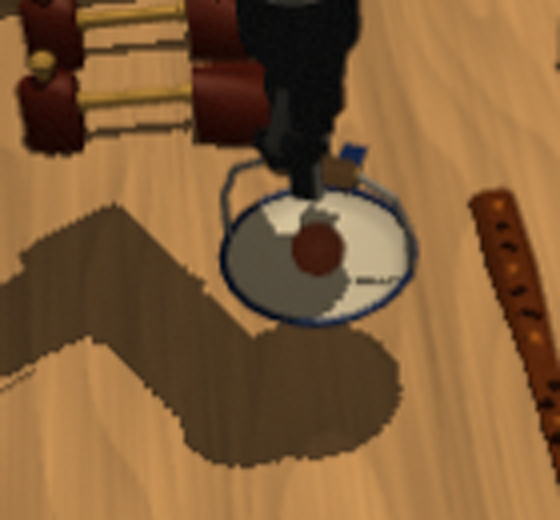

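The ball is still centred at (318,248) and the ring is swinging the right way. I'll carry on turning.

Emit:
servo_tool(
  motion=[0,0,0,0,0,0,-0.01,0,0,0,0,0,0,-0.03,0,0,0,0,0,0,-0.07,0,0,0,0,0,0,-0.12,0,0,0,0,0,0,-0.18,0,0,0,0,0,0,-0.24,0,0,0,0,0,0,-0.3,0,0,0,0,0,0,-0.36],
)

```text
t: 12.8
eef_pos: [0.5925, 0.1406, 0.1963]
eef_rot: [2.911, -1.182, -0.0]
wrist_force: [0.5, 0.4, -3.1]
grip_width: 0.0133
```

Emit:
servo_tool(
  motion=[0,0,0,0,0,0,-0.06,0,0,0,0,0,0,-0.12,0,0,0,0,0,0,-0.18,0,0,0,0,0,0,-0.24,0,0,0,0,0,0,-0.3,0,0,0,0,0,0,-0.36,0,0,0,0,0,0,-0.42,0,0,0,0,0,0,-0.48],
)

```text
t: 13.8
eef_pos: [0.5925, 0.1406, 0.1963]
eef_rot: [-2.546, 1.84, 0.0]
wrist_force: [-0.0, -0.1, -2.5]
grip_width: 0.0133
```

Emit:
servo_tool(
  motion=[0,0,0,0,0,0,-0.06,0,0,0,0,0,0,-0.12,0,0,0,0,0,0,-0.18,0,0,0,0,0,0,-0.23,0,0,0,0,0,0,-0.27,0,0,0,0,0,0,-0.3,0,0,0,0,0,0,-0.32,0,0,0,0,0,0,-0.32],
)

```text
t: 14.8
eef_pos: [0.5925, 0.1407, 0.1963]
eef_rot: [-2.224, 2.219, 0.0]
wrist_force: [0.4, -0.8, -3.1]
grip_width: 0.0132
```

Emit:
servo_tool(
  motion=[0,0,0,0,0,0,0,0,0,0,0,0,0,0,0,0,0,0,0,0,0,0,0,0,0,0,0,0,0,0,0,0,0,0,0,0,0,0,0,0,0,0,0,0,0,0,0,0,0,0,0,0,0,0,0,0],
)

```text
t: 15.8
eef_pos: [0.5925, 0.1406, 0.1963]
eef_rot: [2.224, -2.219, -0.0]
wrist_force: [0.7, -1.2, -3.4]
grip_width: 0.013
```

```bash
python3 look.py 8; python3 -c "
import numpy as np,cv2
for n in('top8','side8'): cv2.imwrite('pics/'+n+'f.png',np.load(n+'.npz')['color'][:,:,::-1])"
```

```text
{'t': 15.9, 'joints': [0.5535, 0.2755, -0.1899, -0.0, -1.1053, -0.5515], 'eef_pos': [0.5925, 0.1406, 0.1963], 'eef_rot': [-2.2236, 2.2192, 0.0], 'wrist_force': [0.0686, 0.2124, -3.1035], 'grip_width': 0.0129}
```

View pics/side8.png

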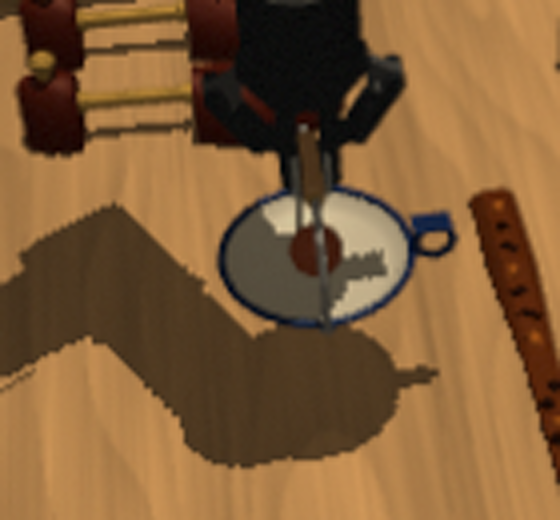

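View pics/top8.png

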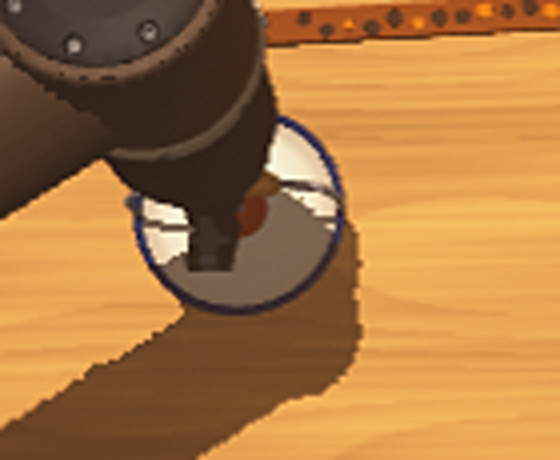

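View pics/side8f.png

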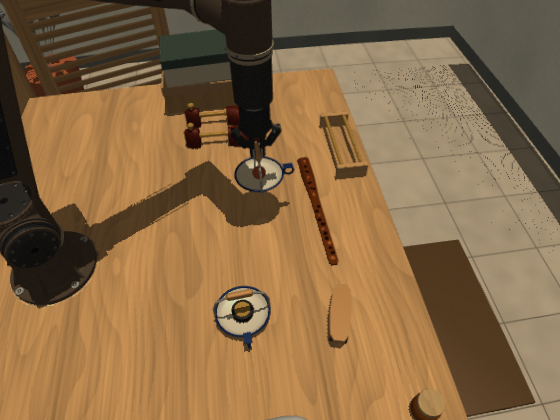

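The ring now points out to the front at (432,233) in the side crop, the ball is at (316,250), and everything else looks untouched. I'll check ring bearing, height and level.

```bash
python3 - <<'E'
from h import *
S=load("side8.npz");T=load("top8.npz")
s=lambda u,v:((u+.5)/4-.5+180,(v+.5)/4-.5+110)
z=.115
c=atz(S,s(316,256),z+.021);r=atz(S,s(433,240),z+.021);b=atz(S,s(316,250),z+.024)
print('rim c',c,'ring',r,'bearing rad',np.arctan2(r[1]-c[1],r[0]-c[0]),'len',np.hypot(*(r-c)[:2]),'ball',b)
# level: rim points by blue mask, depth plane
im=S["color"].astype(int);pts=[]
for v in range(150,195):
  for u in range(230,288):
    R,G,B=im[v,u]
    if B>R+25 and B>G+15:
      X=dep(S,(u,v))
      if .1<X[2]<.16 and abs(np.hypot(X[0]-.594,X[1]-.14)-.068)<.008: pts.append(X)
p=np.array(pts);k,*_=np.linalg.lstsq(np.c_[p[:,:2]-[.594,.14],np.ones(len(p))],p[:,2],rcond=None);print(len(p),'slopes',k)
I=np.load("side0.npz")["color"].astype(int);d=abs(I-im).max(2)>60
print('changed px in dish_b/shoehorn/brush areas',d[280:355,205:280].sum(),d[150:265,298:340].sum(),d[280:345,325:355].sum())
E
```

```text
rim c [0.59286533 0.13751219 0.136     ] ring [0.67569143 0.14087913 0.136     ] bearing rad 0.04062842482658411 len 0.08289451383994216 ball [0.59332303 0.14036125 0.139     ]
45 slopes [0.13707597 0.00525191 0.13751563]
changed px in dish_b/shoehorn/brush areas 0 0 0
```

```bash
python3 - <<'E'
from h import *
def fit(n,cam,zr,cx,cy,vr,ur):
    S=load(n);im=S["color"].astype(int);pts=[]
    for v in range(*vr):
      for u in range(*ur):
        R,G,B=im[v,u]
        X=dep(S,(u,v))
        rr=np.hypot(X[0]-cx,X[1]-cy)
        if min(R,G,B)>110 and abs(int(R)-int(B))<75 and zr<X[2]<zr+.03 and rr<.06: pts.append(X)  # white inside, ball excluded by colour
    p=np.array(pts); q=p[:,:2]-[cx,cy]
    r2=(q**2).sum(1)
    k,*_=np.linalg.lstsq(np.c_[q,np.ones(len(p)),r2],p[:,2],rcond=None)
    print(n,len(p),k.round(4))
    # rim radial band any colour
    pts=[]
    for v in range(*vr):
      for u in range(*ur):
        X=dep(S,(u,v)); rr=np.hypot(X[0]-cx,X[1]-cy)
        if abs(X[2]-zr-.021)<.009 and .064<rr<.0705: pts.append(X)
    p=np.array(pts)
    for _ in range(5):
        A=np.c_[p[:,:2]-[cx,cy],np.ones(len(p))];k,*_=np.linalg.lstsq(A,p[:,2],rcond=None);e=p[:,2]-A@k;p=p[abs(e)<2*e.std()]
    print('  rim',len(p),k.round(4),e.std().round(4))
fit("side0.npz",0,0.0,.595,.139,(180,225),(235,290))
for n in '6','7','8': fit(f"side{n}.npz",0,.115,.5935,.139,(150,200),(228,290))
fit("top0.npz",0,0.0,.590,.138,(200,260),(215,270))
for n in '6','8': fit(f"top{n}.npz",0,.115,.590,.138,(190,255),(210,270))
E
```

```text
side0.npz 666 [-0.0032 -0.0051  0.0059  2.5405]
  rim 173 [ 0.0037 -0.0219  0.023 ] 0.0024
side6.npz 337 [-0.0083 -0.0177  0.121   2.5438]
  rim 201 [-0.008  -0.0132  0.1381] 0.0021
side7.npz 349 [-0.01   -0.0107  0.121   2.507 ]
  rim 180 [-0.0014 -0.0063  0.1383] 0.0019
side8.npz 317 [0.0025 0.0043 0.121  2.4383]
  rim 196 [-0.0029  0.0044  0.1389] 0.0017
top0.npz 1035 [-0.0145 -0.006   0.0045  2.4111]
  rim 217 [ 0.0009 -0.0049  0.0217] 0.0019
top6.npz 149 [-0.0844 -0.0368  0.1198  2.5874]
  rim 134 [-0.0048 -0.0005  0.138 ] 0.0016
top8.npz 258 [-0.008  -0.006   0.1186  2.8013]
  rim 201 [-0.0109 -0.0069  0.1372] 0.0017
```

The fuller fits put the dish level within about 0.01 rad and its underside at 0.115 m. The first blue-mask fit of 0.137 was thrown off by mixed edge pixels. I'll hand in.

```bash
python3 -c "
from station import bot
print(bot.job_done())"
```

```text
the job is handed in; nothing more can be done
None
```

The ball was in dish_a, the left one. I pinched it by its beech grip, lifted it about 11.5 cm, turned it 1.80 rad clockwise to point the ring over the front edge, and handed in at about 16 s, still holding it over its place.

| Check | Last reading |
|---|---|
| Height of underside | about 115 mm above the shelf |
| Level | within about 0.01 rad |
| Ring direction | 0.04 rad off straight out (by camera) |
| Ball | about 3 mm from the dish's middle |
| Grip | still held, opening 13 mm, wrist force about 3 N |
| Other things | no change seen around dish_b, the shoehorn or the brush; shoe trees looked untouched; stretcher not checked |

**Checks that disagreed:**
- **Level:** a first rough fit from 45 blue rim pixels gave a slope of 0.137. The fuller fits of the rim and the dish's inside, from both cameras, did not bear it out, so I put it down to mixed edge pixels.
- **Dish position:** the two cameras differed by about 5 mm at the start. I settled that by comparing where each camera saw the gripper.

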